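# Clear and latch the sloping sample case

## Task

The dropper bottle was left in the open sample case: lift it out and stand it upright on the table beside the case, leaving the sample tube in its cradle. Then shut the lid and, pressing it down against its springs, turn the latch until its steel nose is fully home under the keeper on the case's front, so that the lid stays shut by itself. Leave the timer and the marker where they are.

Things in the scene. Friction and masses are not known exactly. Their poses are not given: they have to be found in the camera images.
- case: grey sample case fixed to the table, 194 deep (x) x 222 wide x 170 mm high at the back. Origin: centre of its underside; +x to its high back, +y left. Walls 10 mm: sides' outer faces y = +-110, front x = -96. Opening x -40..83, front rim z = 100, foam bed z = 55 mm. A flange slopes 25 deg in the shut lid's plane from the lid's front edge (x -56, z 99) to x -96, z 80 mm
- hinge (a point): middle of the lid's hinge line, at x = 85, y = 0, z = 165 mm in the case's frame; the hinge runs along the case's y. The shut lid slopes from here 25 degrees down towards -x (the robot)
- lid (a joint): lid angle (rad); 0 = pressed fully down, grows as the front edge rises. At 1.57 it leans over the case, 65 deg above horizontal, its free edge up and towards the robot: reach in with the tool leaned back. A stiff hinge holds it. Spring pins lift it to 0.05: pressing it home takes about 15 N at the latch; latched it rests at 0.01..0.025
- lid_edge (a point): middle of the free edge of the white lid on its outer face, 155 mm from the hinge. The lid is a plate 151 x 218 x 8 mm, its outer face (facing up and to the robot when shut) in the plane of the hinge line
- latch (a joint): angle of the latch (rad) about the lid's normal, on its outer face 115 mm from the hinge. 0 = nose to the case's left (+y) along the lid's edge; turns counter-clockwise seen from outside to its stop at 1.57, nose straight down the slope under the keeper. The nose meets the keeper from about 1.0 on and goes under only while the lid is pressed below 0.015 rad
- latch_grip (a point): point on the latch's axis 26 mm above the lid's outer face, in the grip: a black upright bar 14 mm thick, 60 mm long (along the nose), top 39 mm above the lid, on a round foot of 28 mm radius whose top is 9 mm above the lid. z = the latch's axis (lid's outward normal), y = along the nose
- latch_nose (a point): end of the flat steel nose, 18 mm wide, 6 mm thick, which reaches 66 mm from the latch's axis at 2 to 8 mm above the lid
- keeper_mouth (a point): middle of the underside of the steel keeper hook at its open end, on the case's front flange, 56 mm down the slope from the latch's axis. 30 mm wide (y); the hook runs from 46 to 80 mm from the latch's axis, 11 to 20 mm above the plane of flange and shut lid, open to both sides and to the lid
- dropper: white dropper bottle in the case, body 24 mm across and 54 mm high, with a nozzle to 80 mm; origin at the centre of its underside, z up its axis
- tube: sample tube lying across the case (along its y) in a cradle at the back, 19 x 112 mm; origin at the middle of its underside; it stays in the case
- timer: white bench timer, 40 x 68 x 59 mm, standing on the table to the left of the case; origin at the centre of its underside
- marker: marker pen, 135 mm long, 17 mm thick, lying on the table in front of the case; origin at the middle of its underside
Not all that is in view belongs to the job. Leave any yellow look-alike of the tube alone.

How it is judged:
On the way, in this order (a step that is already met when the one before it is completed fails the run):
1. the dropper bottle stands upright on the table outside the case, released ((y of dropper in the frame of case above 0.122 m or y of dropper in the frame of case below -0.122 m or x of dropper in the frame of case below -0.108 m or x of dropper in the frame of case above 0.105 m) and height (world z) of dropper between -0.006 and 0.006 m and angle between dropper's own z axis and vertical below 0.12 rad and linear speed of dropper below 0.02 m/s and contact force between dropper and the fingers below 0.3 N), for 0.2 s.
2. the lid is swung down onto its spring pins (value of joint lid below 0.12 rad), for 0.1 s.
3. the lid is pressed down and the latch turned under the keeper (value of joint lid below 0.032 rad and value of joint latch above 1.35 rad), for 0.2 s.
At the end, for the whole second after the job is handed in: the dropper bottle stands upright (within 7 degrees), still and released on the table outside the case; the tube is in the case; the latch is turned to at least 1.35 rad with its nose under the keeper, and the lid stays pressed shut (below 0.032 rad) (all of step 1 and all of step 3 and z of tube in the frame of case between 0.03 and 0.09 m and x of tube in the frame of case between -0.03 and 0.085 m and y of tube in the frame of case between -0.09 and 0.09 m and velocity of joint latch below 0.1 rad/s); the robot touches nothing.
It fails at once if the timer or the marker is moved by more than 30 mm (distance of any of timer, marker from where it was at the start of the episode above 0.03 m).
It also fails if it takes over 72 s, if anything falls off the work surface, if the arm or the gripper's body presses on something with over 40 N, if the wrist force passes 120 N, or if a joint passes its speed limit or range.

## Robot

A 7-joint arm with a two-finger parallel gripper is mounted at the origin on a cart in front of the work surface, level with it; the furniture and walls round the work are solid. World frame = base frame: x ahead of the robot, y to its left, z up, the work surface at z = 0. Lengths are in m, angles in rad, forces in N, time in s.
With the tool pointing down it reaches from about 0.425 to 0.925 m from the base axis. Payload 6.8 kg.
Tool frame: the origin (TCP) lies midway between the tips of the shut fingers; the grasp point (between the pads) lies 19 mm behind it; z points along the fingers, x is the direction in which the jaws open and shut, and the axes are right-handed (so a half turn about z gives the same grasp; the last joint's range is limited). The gripper opens to 85 mm and grips with 20 to 120 N. Pads are 22 mm wide; open, the fingers measure 114 mm over their backs; the gripper's body (76 mm by 85 mm) begins 54 mm behind the grasp point. The pads swing forward as they close: fully open they stand 13 mm farther back than shut.
Start: joints at [-1.269, 0.477, 0.022, 1.555, -0.011, 1.109, -0.083], TCP at [0.269, 0.619, 0.231] pointing down, gripper open.
Joint ranges: [-2.96, 2.96], [-0.34, 2.1], [-1.41, 1.46], [0.24, 2.44], [-1.37, 4.51], [0.17, 1.92], [-2.96, 2.96]. Speed limits (rad/s): [2.39, 2.39, 3.14, 3.14, 3.14, 3.14, 3.14].

## Interface

Orientations are given as a unit quaternion [x, y, z, w].
In Python, from workcell import robot gives the robot as it stands.
- The arm moves only by the tool carry_out, never from a script. Its argument "steps" is a list that holds one entry, the list of rows, each a list of 7 numbers: the shift along the tool's x, y, z in units of 25 mm (1.0 is 25 mm), then the turn, a rotation vector about the tool's x, y, z in rad, then the closure, from -1 (fully open) to 1 (shut). A call has 1 to 12 rows; each row is the pose to reach, as a shift and turn from the pose commanded when the call began, along the tool's axes at that moment; what a row does not reach only later rows make up. A row lasts 1/8 s, in which the tool goes at most 62.5 mm and 10.7 degrees, less where a joint would pass 70% of its speed; a pose out of reach is approached as far as the arm can. A call with a gripper value outside its range is refused whole. The fingers move at their own pace and stop on an object; "squeeze" is the grip in N (left out, the last holds). Time passes only in rows, so rows that repeat a pose let the fingers close. It gives the time, the measured TCP pose, the force and the opening at its end, in the units of the state.
- robot.state(): the state, without advancing time (a new reading comes with each control period).
- robot.capture(name): name is "side" or "top"; returns a dict with "pixels" (420x560x3 uint8, red, green, blue), "z_map" (420x560 float32, m along the optical axis (not along the pixel's ray), 0 where there is no reading), "intrinsics" (3x3 intrinsics, pixels), "R" (3x3) and "t" (3): a world point X has camera coordinates R X + t. Camera axes: x right, y down, z forward; pixel columns grow to the right and rows downward; lengths in m; the calibration is good to about 2 mm. A picture is of the moment at which its call begins.
- robot.job_done(): hands the job in, once; it reports no verdict.
The state is a dict: "t": time; "joint_pos": joint angles; "qvel": joint speeds; "effort": joint torques, N m; "eef_pos": TCP position; "ee_rot": TCP orientation; "force": force on the tool from outside, world axes, zero at the start; "moment": the same for the moment, N m; "grip_width": finger opening in m.
Only numpy, scipy, OpenCV 4.12 (cv2) and the standard library are available. Lean on these libraries where they do the work, as an engineer would, in place of code of your own. Each camera call takes 0.05 s, during which the arm holds its last target. There are 200 camera calls.

## Working session

There is one attempt and no reset: what is moved stays moved. The work goes in short steps, Python scripts to look and compute and a tool call to move; the robot and the scene stay as the last step left them, time stands still between calls to the robot, and variables do not carry over. Pictures are saved under pics/ and viewed, about 8 in all and at most 12, crops included, and the job is handed in when it is done.

Besides the shell and the picture viewer there is one more tool, called by a JSON object that holds its "api" and its "payload". carry_out: Moves the arm, as the interface text tells. Its arguments: {"type":"object","properties":{"steps":{"type":"array","items":{"type":"array","items":{"type":"array","items":{"type":"number"}}}},"squeeze":{"type":"number"}},"required":["steps"]}

```bash
mkdir -p pics
cat > h.py <<'E'
import numpy as np, cv2
from scipy.spatial.transform import Rotation as R
from workcell import robot
def cap(n,save=None):
    c=robot.capture(n)
    if save: cv2.imwrite(f'pics/{save}.png',cv2.cvtColor(c['pixels'],cv2.COLOR_RGB2BGR))
    np.savez(f'{n}.npz',**c); return c
def cloud(c):
    z=c['z_map'];K=c['intrinsics'];v,u=np.indices(z.shape)
    P=np.stack([(u-K[0,2])/K[0,0]*z,(v-K[1,2])/K[1,1]*z,z],-1)
    W=(P-c['t'])@c['R']; W[z==0]=np.nan; return W
E
python3 - <<'E'
from h import *
for n in('top','side'):
    c=cap(n,n+'0'); print(n,c['intrinsics'][0,0],-c['R'].T@c['t'],c['R'][2])
s=robot.state(); print(s)
E
```

```text
top 495.9980123961252 [0.28809373 0.01765574 1.16551617] [ 0.20605046 -0.00875988 -0.97850216]
side 539.3181253383425 [ 0.38225278 -0.94610993  0.50550854] [ 0.14267585  0.9240421  -0.35466859]
{'t': 0.1, 'joint_pos': array([-1.26913241,  0.47774181,  0.02232906,  1.55635665, -0.01147953,
        1.10929396, -0.08309996]), 'qvel': array([-0.00038249, -0.00272135, -0.0007369 , -0.00200269, -0.00041996,
        0.00040599, -0.00080313]), 'effort': array([ 4.43383513e-03, -5.97759426e+01,  1.61402073e+00, -2.81953311e+01,
        1.29599721e-02,  4.96071676e-03,  2.19864724e-06]), 'eef_pos': array([0.2687095 , 0.61862421, 0.23040461]), 'ee_rot': array([ 8.36168049e-01,  5.48472694e-01, -6.59763082e-04,  5.13161624e-04]), 'force': array([-1.19069274, -0.20773704, -0.80511703]), 'moment': array([-0.00141278, -0.00883414, -0.06869671]), 'grip_width': 0.08574340632315568}
```

View pics/top0.png

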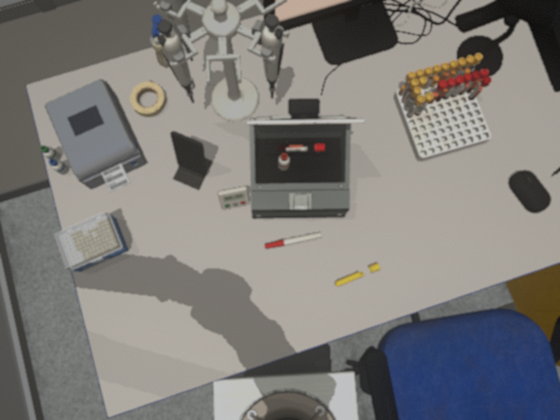

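View pics/side0.png

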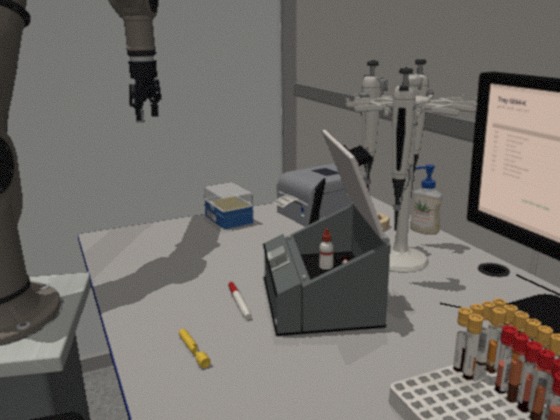

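The top view has the open case at about (300,170), the dropper at (284,160), the timer at (234,197), and the marker at (293,241). In the side view the dropper is at (327,248) and the lid's top edge at (325,133)–(375,240). Next I'll measure these points and enlarge the crops.

Run:
```python
from h import *
a=cv2.imread('pics/top0.png')[95:255,205:365]; b=cv2.imread('pics/side0.png')[120:340,220:400]
cv2.imwrite('pics/c0.png',np.hstack([cv2.resize(a,(400,400),interpolation=cv2.INTER_CUBIC),cv2.resize(b,(327,400),interpolation=cv2.INTER_CUBIC)]))
t=cloud(np.load('top.npz'));s=cloud(np.load('side.npz'))
for n,C,pts in(('top',t,[(284,155),(284,160),(284,165),(234,190),(234,197),(290,121),(260,121),(350,121),(300,200),(270,241),(293,241),(315,238),(255,208),(345,208),(253,150),(347,150),(295,148),(320,148)]),('side',s,[(327,235),(327,250),(325,135),(360,190),(345,280),(280,250),(345,220),(375,150)])):
    for u,v in pts: print(n,u,v,C[v,u].round(3))
# dominant wall planes: case y extents from top cloud heights
m=(t[...,2]>.07)&(t[...,2]<.11)&(abs(t[...,1])<.25)&(t[...,0]>.4)&(t[...,0]<.8)
P=t[m]; print(np.nanpercentile(P,[1,50,99],axis=0).round(3))
m=m&(t[...,2]>.075); u8=np.zeros(m.shape,np.uint8)
```

```text
top 284 155 [ 0.622 -0.029  0.13 ]
top 284 160 [ 0.617 -0.029  0.111]
top 284 165 [ 0.611 -0.029  0.09 ]
top 234 190 [0.568 0.088 0.059]
top 234 197 [0.555 0.09  0.041]
top 290 121 [ 0.629 -0.036  0.307]
top 260 121 [0.633 0.019 0.306]
top 350 121 [ 0.623 -0.146  0.306]
top 300 200 [ 0.524 -0.058  0.109]
top 270 241 [0.453 0.012 0.003]
top 293 241 [ 0.448 -0.042  0.015]
top 315 238 [ 0.453 -0.094  0.008]
top 255 208 [0.518 0.041 0.081]
top 345 208 [ 0.506 -0.159  0.081]
top 253 150 [0.639 0.038 0.125]
top 347 150 [ 0.626 -0.167  0.128]
top 295 148 [ 0.657 -0.058  0.068]
top 320 148 [ 0.651 -0.115  0.076]
side 327 235 [ 0.623 -0.034  0.123]
side 327 250 [ 0.621 -0.042  0.095]
side 325 135 [0.629 0.018 0.301]
side 360 190 [ 0.644 -0.155  0.247]
side 345 280 [ 0.619 -0.172  0.097]
side 280 250 [ 0.529 -0.06   0.111]
side 345 220 [0.678 0.037 0.122]
side 375 150 [0.779 0.163 0.232]
[[ 0.505 -0.166  0.071]
 [ 0.551 -0.051  0.092]
 [ 0.693  0.208  0.109]]
```

View pics/c0.png

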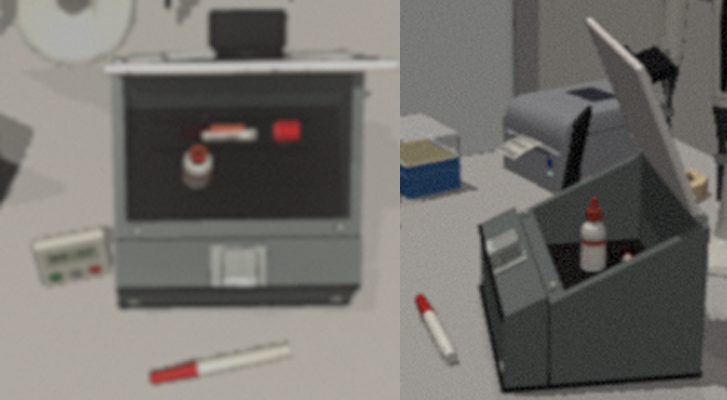

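The crop shows the dropper upright in the case's left half with the tube behind it. The lid is open with the latch on its back face, and the keeper is on the flange, with the timer just left of the case. Next I'll fit the case pose and the dropper axis.

```bash
cat >> h.py <<'E'
def case_pose():
    p=np.load('case.npy'); return p[:2],p[2]
def c2w(v):
    p,a=case_pose(); c,s=np.cos(a),np.sin(a); v=np.asarray(v,float)
    return np.stack([p[0]+c*v[...,0]-s*v[...,1],p[1]+s*v[...,0]+c*v[...,1],v[...,2]],-1)
def w2c(v):
    p,a=case_pose(); c,s=np.cos(a),np.sin(a); v=np.asarray(v,float); d=v[...,:2]-p
    return np.stack([c*d[...,0]+s*d[...,1],-s*d[...,0]+c*d[...,1],v[...,2]],-1)
E
python3 - <<'E'
from h import *
from scipy.optimize import least_squares
t=cloud(np.load('top.npz'));s=cloud(np.load('side.npz'))
# model surfaces: right outer wall (side cam), lid inner face, flange plane, front wall
x0=np.array([.608,-.061,-.06])
np.save('case.npy',x0)
for it in range(4):
    S=w2c(s);T=w2c(t)
    g=0.012 if it<2 else .006
    with np.errstate(invalid='ignore'):
        wall=s[(abs(S[...,1]+.110)<g)&(S[...,0]>-.085)&(S[...,0]<.085)&(S[...,2]>.01)&(S[...,2]<.08)]
        n=np.array([np.sin(np.radians(65)),np.cos(np.radians(65))]) # lid normal at 1.57 (outer, +x,+z)
        def lid(C): return (C[...,0]-.085)*n[0]+(C[...,2]-.165)*n[1]+.008
        lm=(abs(lid(S))<g)&(S[...,2]>.19)&(S[...,2]<.29)&(abs(S[...,1])<.1)
        L=s[lm]
        # flange: plane through hinge sloping 25
        a=np.radians(25)
        def fl(C): return (C[...,0]-.085)*-np.sin(a)+(C[...,2]-.165)*np.cos(a)
        fm=(abs(fl(T))<g)&(T[...,0]>-.09)&(T[...,0]<-.062)&(abs(T[...,1])<.1)&(abs(T[...,1])>.025)
        F=t[fm]
        fr=s[(abs(S[...,0]+.096)<g)&(abs(S[...,1])<.1)&(S[...,2]>.01)&(S[...,2]<.07)]
        lsid=t[(abs(T[...,1]-.110)<g)&(T[...,0]>-.08)&(T[...,0]<.08)&(T[...,2]>.01)&(T[...,2]<.07)]
    def f(x):
        np.save('case.npy',x)
        return np.concatenate([(w2c(wall)[:,1]+.110)/np.sqrt(len(wall)),lid(w2c(L))/np.sqrt(len(L)),fl(w2c(F))/np.sqrt(len(F))*.5]+([(w2c(fr)[:,0]+.096)/np.sqrt(len(fr))] if len(fr)>30 else []))
    x0=least_squares(f,x0).x; np.save('case.npy',x0)
    print(x0.round(4),len(wall),len(L),len(F),len(fr),len(lsid),'res mm',(1e3*np.median(w2c(wall)[:,1]+.11)).round(2),(1e3*np.median(lid(w2c(L)))).round(2),(1e3*np.median(fl(w2c(F)))).round(2))
S=w2c(s);T=w2c(t)
e=(T[...,2]>.296)&(abs(T[...,0])<.1)&(abs(T[...,1])<.14); E=T[e]; print('lid edge',np.percentile(E,[1,10,50,90,99],axis=0).round(4))
k=(fl(T)>.014)&(fl(T)<.026)&(T[...,0]<-.05)&(T[...,0]>-.11)&(abs(T[...,1])<.06); print('keeper',np.percentile(T[k],[2,50,98],axis=0).round(4))
for nm,C in(('t',T),('s',S)):
    m=(C[...,2]>.066)&(C[...,2]<.105)&(abs(C[...,0]-.014)<.03)&(abs(C[...,1]-.03)<.03)
    P=C[m][:,:2]
    r=least_squares(lambda q:np.hypot(*(P-q).T)-.012,[.014,.03],loss='soft_l1',f_scale=.002).x
    m2=(C[...,2]>.115)&(abs(C[...,0]-.014)<.03)&(abs(C[...,1]-.03)<.03)&(C[...,2]<.15); print(nm,len(P),'dropper case',r.round(4),'nozzle',C[m2].mean(0).round(4),C[m2].max(0).round(3),'world',c2w([*r,0]).round(4))
m=(T[...,2]<.09)&(T[...,2]>.062)&(T[...,0]>.02)&(T[...,0]<.075)&(abs(T[...,1])<.09)
print('tube',np.percentile(T[m],[2,50,98],axis=0).round(3))
E
```

```text
[ 0.6066 -0.0629 -0.0424] 3555 826 936 267 83 res mm -0.06 2.32 0.36
[ 0.6066 -0.0629 -0.0439] 3565 832 914 288 80 res mm -0.06 2.34 0.42
[ 0.6066 -0.0629 -0.044 ] 3539 828 912 287 0 res mm -0.01 2.34 0.41
[ 0.6066 -0.0629 -0.044 ] 3538 828 912 287 0 res mm -0.01 2.34 0.41
lid edge [[ 0.0178 -0.1043  0.2965]
 [ 0.0189 -0.0824  0.3   ]
 [ 0.022   0.0044  0.3061]
 [ 0.0357  0.0999  0.3093]
 [ 0.0958  0.1223  0.3519]]
keeper [[-0.0991 -0.012   0.1002]
 [-0.0845  0.0012  0.1087]
 [-0.07    0.0161  0.1165]]
t 99 dropper case [0.0155 0.0355] nozzle [0.0135 0.0361 0.1247] [0.021 0.043 0.136] world [ 0.6237 -0.0282  0.    ]
s 264 dropper case [0.0145 0.0336] nozzle [0.0139 0.0303 0.1234] [0.022 0.037 0.135] world [ 0.6225 -0.03    0.    ]
tube [[ 0.038 -0.066  0.062]
 [ 0.052  0.002  0.067]
 [ 0.069  0.07   0.075]]
```

```bash
cat >> h.py <<'E'
def Rt(lean,yaw=0,spin=0):
    "tool leaned back by lean (z to +x and down), jaws along case y; case frame -> world"
    z=np.array([np.sin(lean),0,-np.cos(lean)]);x=np.array([0,1.,0])
    a=case_pose()[1]
    return R.from_euler('z',a+yaw)*R.from_matrix(np.stack([x,np.cross(z,x),z],1))*R.from_euler('z',spin)
def plan(pc,Rw,back=.019,base=None):
    "pc: case-frame target of point `back` behind TCP. base: (pos,R) commanded, default measured"
    if base is None:
        s=robot.state(); base=(s['eef_pos'],R.from_quat(s['ee_rot']))
    tcp=c2w(pc)+back*Rw.as_matrix()[:,2]
    d=base[1].inv().apply(tcp-base[0])/.025; r=(base[1].inv()*Rw).as_rotvec()
    print('tcp',tcp.round(4),'row',d.round(3),r.round(4),'|d|mm',(np.linalg.norm(d)*25).round(1),'deg',np.degrees(np.linalg.norm(r)).round(1))
    return (tcp,Rw)
def where(back=.019):
    s=robot.state();M=R.from_quat(s['ee_rot']).as_matrix();print('t',s['t'],'pt case',w2c(s['eef_pos']-back*M[:,2]).round(4),'eul z',w2c(M[:,2]+np.r_[case_pose()[0],0]).round(3),'F',s['force'].round(1),'w',round(s['grip_width'],4),'q',s['joint_pos'].round(2))
E
python3 - <<'E'
from h import *
T=w2c(cloud(np.load('top.npz')))
m=(T[...,2]>.012)&(T[...,1]<-.12)&(T[...,1]>-.42)&(abs(T[...,0])<.25); print('obst right',np.nanpercentile(T[m],[0,2,50,100],axis=0).round(3),m.sum())
where()
th=np.radians(30)
plan([-.06,.0345,.36],Rt(th)); plan([.0,.0345,.20],Rt(th))
E
```

```text
obst right [[-0.247 -0.42   0.012]
 [ 0.036 -0.418  0.013]
 [ 0.158 -0.338  0.031]
 [ 0.25  -0.12   0.132]] 6111
t 0.1 pt case [-0.3675  0.6661  0.2494] eul z [-0.    -0.002 -1.   ] F [-1.2 -0.2 -0.8] w 0.0857 q [-1.27  0.48  0.02  1.56 -0.01  1.11 -0.08]
tcp [ 0.5577 -0.0262  0.3435] row [-19.063  20.878  -4.491] [-0.5179  0.0974 -0.3569] |d|mm 715.7 deg 36.5
tcp [ 0.6176 -0.0289  0.1835] row [-18.194  23.119   1.908] [-0.5179  0.0974 -0.3569] |d|mm 737.0 deg 36.5
```

{"api": "carry_out", "payload": {"steps": [[[0, 0, -4.5, 0, 0, 0, -0.4], [0, 0, -4.5, -0.1, 0.02, -0.07, -0.4], [-2, 2.2, -4.5, -0.2, 0.04, -0.14, -0.4], [-19, 20.9, -4.5, -0.518, 0.097, -0.357, -0.4], [-19, 20.9, -4.5, -0.518, 0.097, -0.357, -0.4], [-19, 20.9, -4.5, -0.518, 0.097, -0.357, -0.4], [-19, 20.9, -4.5, -0.518, 0.097, -0.357, -0.4], [-19, 20.9, -4.5, -0.518, 0.097, -0.357, -0.4], [-19, 20.9, -4.5, -0.518, 0.097, -0.357, -0.4], [-19, 20.9, -4.5, -0.518, 0.097, -0.357, -0.4], [-19, 20.9, -4.5, -0.518, 0.097, -0.357, -0.4], [-19, 20.9, -4.5, -0.518, 0.097, -0.357, -0.4]]], "squeeze": 30}}

```text
t: 1.6
eef_pos: [0.5259, 0.047, 0.3437]
ee_rot: [0.698, 0.668, 0.18, 0.187]
force: [0.6, 0.7, 0.7]
grip_width: 0.06
```

Run:
```python
from h import *
where()
th=np.radians(30)
b=plan([-.06,.0345,.36],Rt(th))
plan([0,.0345,.22],Rt(th))
c=plan([.015,.0345,.097],Rt(th))
plan([0,.0345,.22],Rt(th),base=b)
plan([.015,.0345,.096],Rt(th),base=b)
```

```text
t 1.6 pt case [-0.095   0.1063  0.3601] eul z [ 0.501  0.002 -0.866] F [0.6 0.7 0.7] w 0.06 q [-1.04 -0.23  0.62  2.16  0.53  0.74  0.81]
tcp [ 0.5577 -0.0262  0.3435] row [-2.873  1.213  0.701] [ 0.0007 -0.0015 -0.0009] |d|mm 79.9 deg 0.1
tcp [ 0.6176 -0.0289  0.2035] row [-2.883  0.487  6.75 ] [ 0.0007 -0.0015 -0.0009] |d|mm 183.9 deg 0.1
tcp [ 0.6326 -0.0295  0.0805] row [-2.892 -1.456 11.31 ] [ 0.0007 -0.0015 -0.0009] |d|mm 294.1 deg 0.1
tcp [ 0.6176 -0.0289  0.2035] row [-0.    -0.722  6.05 ] [0. 0. 0.] |d|mm 152.3 deg 0.0
tcp [ 0.6326 -0.0295  0.0795] row [ 0.    -2.682 10.645] [0. 0. 0.] |d|mm 274.4 deg 0.0
```

{"api": "carry_out", "payload": {"steps": [[[-2.88, 1.2, 0.7, 0, 0, 0, -0.4], [-2.88, 0.5, 6.0, 0, 0, 0, -0.4], [-2.88, 0.5, 6.75, 0, 0, 0, -0.4], [-2.88, 0.5, 6.75, 0, 0, 0, -0.4], [-2.88, 0.5, 6.75, 0, 0, 0, -0.4], [-2.88, 0.5, 6.75, 0, 0, 0, -0.4], [-2.89, 0.1, 7.6, 0, 0, 0, -0.4], [-2.89, -0.4, 8.8, 0, 0, 0, -0.4], [-2.89, -0.4, 8.8, 0, 0, 0, -0.4]]]}}

```text
t: 2.72
eef_pos: [0.6226, -0.0264, 0.1476]
ee_rot: [0.698, 0.668, 0.179, 0.186]
force: [-0.9, -0.6, 0.9]
grip_width: 0.06
```

Run:
```python
from h import *
where()
th=np.radians(30)
plan([.015,.0345,.096],Rt(th))
c=cap('side'); d=cap('top')
cv2.imwrite('pics/s1.png',np.hstack([cv2.resize(cv2.cvtColor(x['pixels'],4)[80:330,r:r+210],None,fx=1.8,fy=1.8,interpolation=2) for x,r in((c,220),(d,200))]))
```

```text
t 2.725 pt case [0.0049 0.0372 0.164 ] eul z [ 0.498  0.002 -0.867] F [-0.9 -0.6  0.9] w 0.06 q [-0.55  0.35  0.55  2.2  -0.78  0.17  2.19]
tcp [ 0.6326 -0.0295  0.0795] row [-0.113 -1.003  2.561] [-0.0021 -0.0018 -0.0003] |d|mm 68.8 deg 0.2
```

View pics/s1.png

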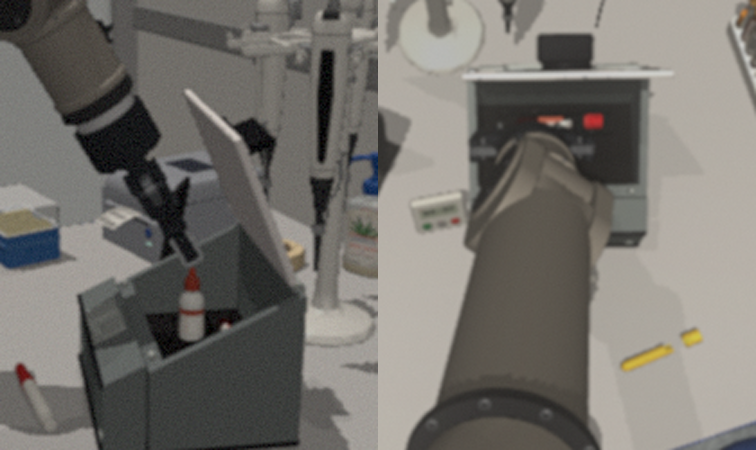

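Left panel: the tool is straight above the dropper (about 190,300) and well clear of the lid. Joint 6 is at its 0.17 limit, so I'll reduce the lean to 22°.

Run:
```python
from h import *
th=np.radians(22)
plan([.010,.0345,.165],Rt(th))
plan([.015,.0345,.096],Rt(th))
```

```text
tcp [ 0.6252 -0.0292  0.1474] row [-0.086 -0.02   0.109] [ 1.425e-01 -1.000e-03 -1.000e-04] |d|mm 3.5 deg 8.2
tcp [ 0.6302 -0.0294  0.0784] row [-0.088 -1.234  2.595] [ 1.425e-01 -1.000e-03 -1.000e-04] |d|mm 71.9 deg 8.2
```

{"api": "carry_out", "payload": {"steps": [[[-0.09, -0.02, 0.1, 0.07, 0, 0, -0.4], [-0.09, -0.02, 0.1, 0.142, 0, 0, -0.4], [-0.09, -0.02, 0.1, 0.142, 0, 0, -0.4], [-0.09, -0.02, 0.1, 0.142, 0, 0, -0.4], [-0.09, -0.6, 1.3, 0.142, 0, 0, -0.4], [-0.09, -1.23, 2.6, 0.142, 0, 0, -0.4], [-0.09, -1.23, 2.6, 0.142, 0, 0, -0.4], [-0.09, -1.23, 2.6, 0.142, 0, 0, -0.4]]]}}

```text
t: 3.82
eef_pos: [0.6298, -0.0303, 0.0778]
ee_rot: [0.71, 0.678, 0.132, 0.137]
force: [-0.3, -0.3, 0.3]
grip_width: 0.06
```

Run:
```python
from h import *
where()
th=np.radians(22)
plan([.015,.0345,.096],Rt(th))
```

```text
t 3.825 pt case [0.0146 0.0336 0.0954] eul z [ 0.374  0.001 -0.927] F [-0.3 -0.3  0.3] w 0.06 q [-0.48  0.51  0.51  2.12 -0.84  0.27  2.24]
tcp [ 0.6302 -0.0294  0.0784] row [ 0.035  0.023 -0.015] [-0.0004 -0.0007 -0.0016] |d|mm 1.1 deg 0.1
```

{"api": "carry_out", "payload": {"steps": [[[0, 0, 0, 0, 0, 0, 0.6], [0, 0, 0, 0, 0, 0, 1], [0, 0, 0, 0, 0, 0, 1], [0, 0, 0, 0, 0, 0, 1], [0, 0, 0, 0, 0, 0, 1], [0, 0, 0, 0, 0, 0, 1], [0, 0.2, -0.5, 0, 0, 0, 1], [0, 0.4, -1, 0, 0, 0, 1], [0, 0.4, -1, 0, 0, 0, 1]]], "squeeze": 30}}

```text
t: 4.95
eef_pos: [0.6302, -0.0294, 0.1045]
ee_rot: [0.709, 0.679, 0.132, 0.137]
force: [1.0, 0.4, -0.1]
grip_width: 0.0236
```

Run:
```python
from h import *
where()
th=np.radians(22)
plan([-.02,.0345,.225],Rt(th))
plan([-.05,-.19,.225],Rt(th))
plan([-.05,-.19,.06],Rt(th))
```

```text
t 4.95 pt case [0.015  0.0345 0.1221] eul z [ 0.375  0.001 -0.927] F [ 1.   0.4 -0.1] w 0.0236 q [-0.56  0.48  0.61  2.11 -0.79  0.33  2.19]
tcp [ 0.5953 -0.0279  0.2074] row [ 3.000e-03  2.460e-01 -4.341e+00] [-0.     -0.0013 -0.    ] |d|mm 108.7 deg 0.1
tcp [ 0.5554 -0.2509  0.2074] row [-8.976 -0.867 -4.801] [-0.     -0.0013 -0.    ] |d|mm 255.4 deg 0.1
tcp [ 0.5554 -0.2509  0.0424] row [-8.984 -3.339  1.318] [-0.     -0.0013 -0.    ] |d|mm 241.9 deg 0.1
```

{"api": "carry_out", "payload": {"steps": [[[0, 0.1, -1.5, 0, 0, 0, 1], [0, 0.25, -3, 0, 0, 0, 1], [0, 0.25, -4.35, 0, 0, 0, 1], [0, 0.25, -4.4, 0, 0, 0, 1], [-1.5, -0.1, -4.5, 0, 0, 0, 1], [-3.2, -0.3, -4.8, 0, 0, 0, 1], [-4.9, -0.6, -4.8, 0, 0, 0, 1], [-6.6, -0.87, -4.8, 0, 0, 0, 1], [-8, -0.87, -4.8, 0, 0, 0, 1], [-8.98, -0.87, -4.8, 0, 0, 0, 1], [-8.98, -0.87, -4.8, 0, 0, 0, 1], [-8.98, -0.87, -4.8, 0, 0, 0, 1]]]}}

```text
t: 6.45
eef_pos: [0.5545, -0.2502, 0.2053]
ee_rot: [0.709, 0.679, 0.131, 0.136]
force: [0.3, 0.7, 0.6]
grip_width: 0.0235
```

Run:
```python
from h import *
where()
th=np.radians(22)
plan([-.05,-.19,.06],Rt(th))
plan([-.05,-.19,.042],Rt(th))
c=cap('side','s2')
cv2.imwrite('pics/s2.png',cv2.resize(cv2.imread('pics/s2.png')[60:380,150:460],None,fx=1.8,fy=1.8))
```

```text
t 6.45 pt case [-0.0509 -0.1894  0.2229] eul z [ 0.371  0.002 -0.928] F [0.3 0.7 0.6] w 0.0235 q [-0.28  0.32  0.81  2.06 -0.7   0.62  2.53]
tcp [ 0.5554 -0.2509  0.0424] row [-0.039 -2.385  6.063] [-0.0035 -0.0021 -0.0003] |d|mm 162.9 deg 0.2
tcp [ 0.5554 -0.2509  0.0244] row [-0.04  -2.652  6.732] [-0.0035 -0.0021 -0.0003] |d|mm 180.9 deg 0.2
```

View pics/s2.png

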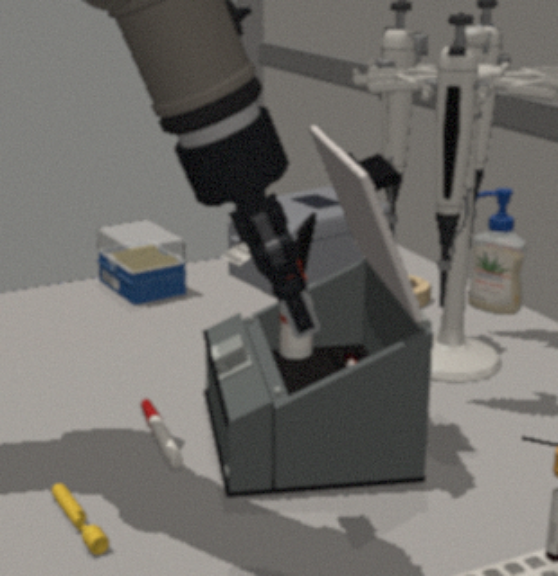

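The dropper is held upright at about (297,330), clear of the case on the near side. Lowering it now.

{"api": "carry_out", "payload": {"steps": [[[-0.04, -0.6, 1.5, 0, 0, 0, 1], [-0.04, -1.2, 3, 0, 0, 0, 1], [-0.04, -1.8, 4.5, 0, 0, 0, 1], [-0.04, -2.4, 6.06, 0, 0, 0, 1], [-0.04, -2.6, 6.5, 0, 0, 0, 1], [-0.04, -2.65, 6.68, 0, 0, 0, 1], [-0.04, -2.65, 6.73, 0, 0, 0, 1], [-0.04, -2.65, 6.73, 0, 0, 0, 1]]]}}

```text
t: 7.5
eef_pos: [0.5567, -0.2518, 0.0263]
ee_rot: [0.709, 0.679, 0.132, 0.137]
force: [-0.5, 0.2, -1.4]
grip_width: 0.0236
```

Run:
```python
from h import *
where()
C=cap('side');S=w2c(cloud(C))
m=(abs(S[...,0]+.05)<.03)&(abs(S[...,1]+.19)<.03)&(S[...,2]<.03)
P=S[m]
for a in np.arange(-.004,.03,.003):
    q=P[(P[:,2]>=a)&(P[:,2]<a+.003)]; print(round(a,3),len(q),np.ptp(q[:,0]).round(3) if len(q) else '',end=' | ')
```

```text
t 7.5 pt case [-0.0487 -0.1909  0.0439] eul z [ 0.374  0.001 -0.928] F [-0.5  0.2 -1.4] w 0.0236 q [ 0.29  0.55  0.12  2.13 -1.09  0.21  2.96]
-0.004 60 0.059 | -0.001 581 0.06 | 0.002 16 0.057 | 0.005 22 0.022 | 0.008 24 0.023 | 0.011 29 0.023 | 0.014 27 0.023 | 0.017 23 0.023 | 0.02 14 0.02 | 0.023 18 0.016 | 0.026 21 0.024 | 0.029 8 0.023 |
```

{"api": "carry_out", "payload": {"steps": [[[0, -0.02, 0.05, 0, 0, 0, 1], [0, -0.04, 0.1, 0, 0, 0, 1], [0, -0.04, 0.1, 0, 0, 0, 1], [0, -0.04, 0.1, 0, 0, 0, 1]]]}}

```text
t: 8.05
eef_pos: [0.556, -0.252, 0.0229]
ee_rot: [0.709, 0.679, 0.132, 0.137]
force: [0.7, -1.0, -0.6]
grip_width: 0.0234
```

Run:
```python
from h import *
where()
```

```text
t 8.05 pt case [-0.0493 -0.1912  0.0406] eul z [ 0.373  0.001 -0.928] F [ 0.7 -1.  -0.6] w 0.0234 q [ 0.31  0.55  0.1   2.13 -1.09  0.2   2.96]
```

{"api": "carry_out", "payload": {"steps": [[[0, -0.01, 0.03, 0, 0, 0, 1], [0, -0.01, 0.03, 0, 0, 0, 0.4], [0, -0.01, 0.03, 0, 0, 0, 0.2], [0, -0.01, 0.03, 0, 0, 0, 0], [0, -0.01, 0.03, 0, 0, 0, -0.1], [0, -0.01, 0.03, 0, 0, 0, -0.1], [0, -0.01, 0.03, 0, 0, 0, -0.1]]]}}

```text
t: 8.93
eef_pos: [0.556, -0.252, 0.0221]
ee_rot: [0.709, 0.679, 0.132, 0.137]
force: [-0.6, 0.3, 1.0]
grip_width: 0.0469
```

Run:
```python
from h import *
where()
plan([-.15,-.19,.25],Rt(np.radians(22)))
```

```text
t 8.925 pt case [-0.0493 -0.1911  0.0397] eul z [ 0.373  0.001 -0.928] F [-0.6  0.3  1. ] w 0.0469 q [ 0.31  0.56  0.1   2.13 -1.09  0.2   2.96]
tcp [ 0.4555 -0.2465  0.2324] row [ 0.054 -0.6   -9.305] [-0.0019 -0.0011 -0.0005] |d|mm 233.1 deg 0.1
```

{"api": "carry_out", "payload": {"steps": [[[0, 0, -1, 0, 0, 0, -0.1], [0, 0, -2.5, 0, 0, 0, -0.1], [0, 0, -5, 0, 0, 0, -0.1], [0, 0, -7.5, 0, 0, 0, -0.1], [0, 0, -8.5, 0, 0, 0, 0.5], [0, 0, -8.5, 0, 0, 0, 1]]]}}

```text
t: 9.68
eef_pos: [0.4775, -0.2489, 0.2214]
ee_rot: [0.709, 0.678, 0.133, 0.138]
force: [0.3, -0.7, -0.1]
grip_width: 0.0111
```

```bash
cat >> h.py <<'E'
H=np.array([.085,0,.165])
def onlid(phi,r,off,y):
    e=phi-np.radians(25); u=np.array([-np.cos(e),0,np.sin(e)]); n=np.array([np.sin(e),0,np.cos(e)])
    return H+r*u+off*n+np.array([0,y,0])
E
python3 - <<'E'
from h import *
where()
S=w2c(cloud(cap('side')))
m=(abs(S[...,0]+.05)<.04)&(abs(S[...,1]+.19)<.04)&(S[...,2]>.006)&(S[...,2]<.1)
P=S[m];print('dropper',len(P),P[:,2].max().round(3))
for a,b in((.006,.03),(.03,.054),(.06,.085)):
    q=P[(P[:,2]>a)&(P[:,2]<b)]; print(q.mean(0).round(4))
sp=-np.pi/2
b=plan([-.0,-.065,.40],Rt(0,spin=sp),back=0)
c=plan([.075,-.065,.36],Rt(0,spin=sp),back=0)
print(onlid(1.57,.14,.015,-.065))
E
```

```text
t 9.675 pt case [-0.1279 -0.1915  0.239 ] eul z [ 0.377  0.001 -0.926] F [ 0.3 -0.7 -0.1] w 0.0111 q [-0.17  0.11  0.68  2.18 -0.46  0.57  2.38]
dropper 607 0.081
[-0.0518 -0.2017  0.0177]
[-0.051  -0.2003  0.0423]
[-0.0502 -0.1957  0.0684]
tcp [ 0.6038 -0.1279  0.4   ] row [ 5.042  7.189 -4.855] [ 0.3028  0.3    -1.5492] |d|mm 250.8 deg 92.1
tcp [ 0.6787 -0.1312  0.36  ] row [ 5.037  9.37  -2.247] [ 0.3028  0.3    -1.5492] |d|mm 271.8 deg 92.1
[ 0.03932199 -0.065       0.29818603]
```

{"api": "carry_out", "payload": {"steps": [[[0.5, 0.6, -2, 0.06, 0.06, -0.15, 1], [1, 1.5, -4, 0.1, 0.1, -0.4, 1], [2, 4, -4.8, 0.15, 0.15, -0.7, 1], [5.04, 7.19, -4.85, 0.3, 0.3, -1.55, 1], [5.04, 7.19, -4.85, 0.3, 0.3, -1.55, 1], [5.04, 7.19, -4.85, 0.3, 0.3, -1.55, 1], [5.04, 7.19, -4.85, 0.3, 0.3, -1.55, 1], [5.04, 7.19, -4.85, 0.3, 0.3, -1.55, 1], [5.04, 7.19, -4.85, 0.3, 0.3, -1.55, 1], [5.04, 7.19, -4.85, 0.3, 0.3, -1.55, 1], [5.04, 7.19, -4.85, 0.3, 0.3, -1.55, 1]]]}}

```text
t: 11.1
eef_pos: [0.6032, -0.1255, 0.3897]
ee_rot: [0.033, 0.999, 0.004, -0.007]
force: [1.7, 1.1, -2.0]
grip_width: -0.0001
```

Run:
```python
from h import *
where(0)
sp=-np.pi/2
c=plan([.075,-.065,.36],Rt(0,spin=sp),back=0)
c=plan([.075,-.065,.29],Rt(0,spin=sp),back=0)
```

```text
t 11.1 pt case [-0.0007 -0.0627  0.3897] eul z [-0.015  0.008 -1.   ] F [ 1.7  1.1 -2. ] w -0.0001 q [ 0.69  0.39 -0.82  1.43  0.28  1.45  2.95]
tcp [ 0.6787 -0.1312  0.36  ] row [-3.045 -0.035  1.144] [ 0.0083 -0.0147 -0.0222] |d|mm 81.3 deg 1.6
tcp [ 0.6787 -0.1312  0.29  ] row [-3.086 -0.058  3.944] [ 0.0083 -0.0147 -0.0222] |d|mm 125.2 deg 1.6
```

{"api": "carry_out", "payload": {"steps": [[[0, 0, 0, 0, 0, 0.3, 1], [0, 0, 0, 0, 0, 0.6, 1], [0, 0, 0, 0, 0, 0.9, 1], [0, 0, 0, 0, 0, 1.2, 1], [0, 0, 0, 0, 0, 1.57, 1], [0, 0, 0, 0, 0, 1.57, 1], [0, 0, 0, 0, 0, 1.57, 1], [0, 0, 0, 0, 0, 1.57, 1], [0, 0, 0, 0, 0, 1.57, 1], [0, 0, 0, 0, 0, 1.57, 1]]]}}

```text
t: 12.35
eef_pos: [0.6036, -0.1262, 0.3904]
ee_rot: [0.731, 0.682, -0.002, -0.007]
force: [0.8, 0.1, -0.2]
grip_width: -0.0001
```

Run:
```python
from h import *
where(0)
sp=np.pi/2
c=plan([.075,-.065,.37],Rt(0,spin=sp),back=0)
```

```text
t 12.35 pt case [-2.000e-04 -6.330e-02  3.904e-01] eul z [-0.013  0.006 -1.   ] F [ 0.8  0.1 -0.2] w -0.0001 q [ 0.5   0.33 -0.53  1.44  0.16  1.42  1.47]
tcp [ 0.6787 -0.1312  0.37  ] row [3.000e-03 3.019e+00 7.760e-01] [-0.0154  0.0058  1.5456] |d|mm 77.9 deg 88.6
```

{"api": "carry_out", "payload": {"steps": [[[0, 1, 0.1, 0, 0, 0.2, 1], [0, 2, 0.4, 0, 0, 0.4, 1], [0, 3, 0.77, 0, 0, 0.6, 1], [0, 3.02, 0.77, -0.015, 0.006, 1.545, 1], [0, 3.02, 0.77, -0.015, 0.006, 1.545, 1], [0, 3.02, 0.77, -0.015, 0.006, 1.545, 1], [0, 3.02, 0.77, -0.015, 0.006, 1.545, 1], [0, 3.02, 0.77, -0.015, 0.006, 1.545, 1], [0, 3.02, 0.77, -0.015, 0.006, 1.545, 1], [0, 3.02, 0.77, -0.015, 0.006, 1.545, 1]]]}}

```text
t: 13.6
eef_pos: [0.6788, -0.1316, 0.3711]
ee_rot: [1.0, -0.021, 0.001, 0.001]
force: [-0.2, -0.2, 0.2]
grip_width: -0.0
```

Run:
```python
from h import *
where(0)
sp=np.pi/2
b=None
for phi,r,off,lean in((1.57,.135,.04,0),(1.57,.135,.015,0),(1.3,.135,.012,0),(1.0,.135,.01,0),(.8,.135,.008,0)):
    p=onlid(phi,r,off,-.065); print(phi,p.round(3)); plan(p,Rt(np.radians(lean),spin=sp),back=0)
```

```text
t 13.6 pt case [ 0.0751 -0.0654  0.3711] eul z [ 0.001 -0.001 -1.   ] F [-0.2 -0.2  0.2] w -0.0 q [ 0.25  0.44 -0.23  1.31  0.1   1.41 -0.01]
1.57 [ 0.064 -0.065  0.304]
tcp [ 0.6678 -0.1307  0.3042] row [-0.444 -0.019  2.675] [ 0.0012 -0.0011  0.0013] |d|mm 67.8 deg 0.1
1.57 [ 0.041 -0.065  0.294]
tcp [ 0.6452 -0.1297  0.2937] row [-1.35  -0.021  3.097] [ 0.0012 -0.0011  0.0013] |d|mm 84.5 deg 0.1
1.3 [ 0.006 -0.065  0.275]
tcp [ 0.6102 -0.1282  0.2754] row [-2.752 -0.024  3.825] [ 0.0012 -0.0011  0.0013] |d|mm 117.8 deg 0.1
1.0 [-0.024 -0.065  0.246]
tcp [ 0.58   -0.1268  0.2456] row [-3.961 -0.027  5.018] [ 0.0012 -0.0011  0.0013] |d|mm 159.8 deg 0.1
0.8 [-0.038 -0.065  0.22 ]
tcp [ 0.5655 -0.1262  0.2205] row [-4.544 -0.029  6.02 ] [ 0.0012 -0.0011  0.0013] |d|mm 188.6 deg 0.1
```

{"api": "carry_out", "payload": {"steps": [[[0, 0, 1.5, 0, 0, 0, 1], [0, 0, 3.0, 0, 0, 0, 1], [0, 0, 3.0, 0, 0, 0, 1], [-0.7, 0, 3.05, 0, 0, 0, 1], [-1.35, 0, 3.1, 0, 0, 0, 1], [-1.8, 0, 3.3, 0, 0, 0, 1], [-2.3, 0, 3.55, 0, 0, 0, 1], [-2.75, 0, 3.83, 0, 0, 0, 1], [-3.15, 0, 4.2, 0, 0, 0, 1], [-3.55, 0, 4.6, 0, 0, 0, 1], [-3.96, 0, 5.02, 0, 0, 0, 1], [-3.96, 0, 5.02, 0, 0, 0, 1]]]}}

```text
t: 15.1
eef_pos: [0.5785, -0.1278, 0.2454]
ee_rot: [1.0, -0.023, -0.0, 0.001]
force: [0.1, -0.3, -0.1]
grip_width: 0.0001
```

Run:
```python
from h import *
where(0)
sp=np.pi/2
for phi,r,off,lean in((.8,.138,.008,0),(.6,.138,.005,8),(.4,.138,.002,16),(.2,.138,0,22),(.08,.138,0,25)):
    p=onlid(phi,r,off,-.065); print(phi,p.round(3)); plan(p,Rt(np.radians(lean),spin=sp),back=0)
c=cap('side','s3')
cv2.imwrite('pics/s3.png',cv2.resize(cv2.imread('pics/s3.png')[60:380,150:460],None,fx=1.8,fy=1.8))
```

```text
t 15.1 pt case [-0.0253 -0.066   0.2454] eul z [-0.    -0.003 -1.   ] F [ 0.1 -0.3 -0.1] w 0.0001 q [ 0.3   0.34 -0.24  1.73  0.1   1.08 -0.02]
0.8 [-0.041 -0.065  0.222]
tcp [ 0.5627 -0.1261  0.2216] row [-0.635 -0.043  0.953] [ 0.0027  0.0003 -0.0015] |d|mm 28.6 deg 0.2
0.6 [-0.05  -0.065  0.192]
tcp [ 0.5535 -0.1257  0.1924] row [-1.003 -0.046  2.119] [ 0.0028  0.1399 -0.0013] |d|mm 58.6 deg 8.0
0.4 [-0.053 -0.065  0.162]
tcp [ 0.5508 -0.1255  0.162 ] row [-1.108 -0.049  3.336] [ 0.0029  0.2796 -0.0011] |d|mm 87.9 deg 16.0
0.2 [-0.049 -0.065  0.133]
tcp [ 0.5546 -0.1257  0.1327] row [-0.955 -0.053  4.508] [ 0.003   0.3843 -0.0009] |d|mm 115.2 deg 22.0
0.08 [-0.044 -0.065  0.117]
tcp [ 0.5595 -0.1259  0.1169] row [-0.761 -0.055  5.141] [ 0.003   0.4366 -0.0008] |d|mm 129.9 deg 25.0
```

View pics/s3.png

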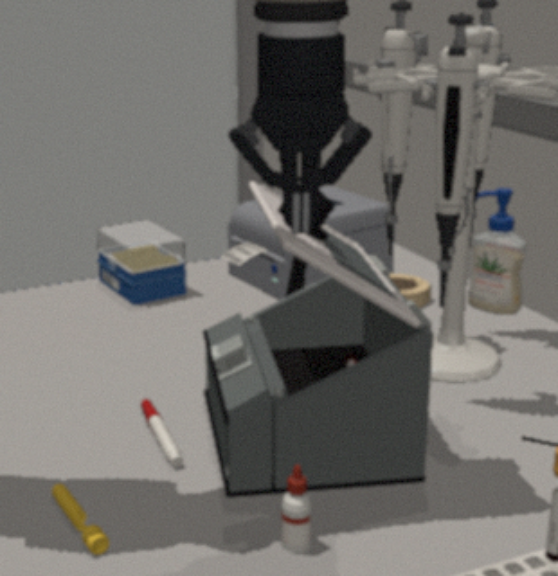

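The lid has come down to about 1.0 rad with the closed fingers on its outer face at (300,220). The dropper stands upright at (297,510), and the black piece at (300,280) is the stand in the background. I'll keep pushing.

{"api": "carry_out", "payload": {"steps": [[[-0.32, -0.04, 0.48, 0, 0, 0, 1], [-0.63, -0.04, 0.95, 0, 0, 0, 1], [-0.82, -0.04, 1.55, 0, 0.07, 0, 1], [-1.0, -0.05, 2.12, 0, 0.14, 0, 1], [-1.05, -0.05, 2.7, 0, 0.21, 0, 1], [-1.1, -0.05, 3.34, 0, 0.28, 0, 1], [-1.05, -0.05, 3.9, 0, 0.33, 0, 1], [-0.96, -0.05, 4.5, 0, 0.384, 0, 1], [-0.86, -0.05, 4.8, 0, 0.41, 0, 1], [-0.76, -0.05, 5.14, 0, 0.436, 0, 1], [-0.76, -0.05, 5.14, 0, 0.436, 0, 1], [-0.76, -0.05, 5.14, 0, 0.436, 0, 1]]]}}

```text
t: 16.65
eef_pos: [0.5615, -0.1259, 0.1183]
ee_rot: [0.976, -0.022, 0.217, 0.006]
force: [0.4, 0.4, 0.0]
grip_width: -0.0003
```

Run:
```python
from h import *
where(0)
sp=np.pi/2
plan(onlid(.08,.138,-.003,-.065),Rt(np.radians(25),spin=sp),back=0)
S=w2c(cloud(cap('side'))); a=np.radians(25)
d=S-H; r=d[...,0]*-np.cos(a)+d[...,2]*-np.sin(a); h=d[...,0]*-np.sin(a)+d[...,2]*np.cos(a)
m=(r>.03)&(r<.15)&(S[...,1]<-.088)&(S[...,1]>-.105)&(abs(h)<.05)
print('lid',np.polyfit(r[m],h[m],1).round(4),m.sum())
```

```text
t 16.65 pt case [-0.0423 -0.0649  0.1183] eul z [ 0.425 -0.003 -0.905] F [0.4 0.4 0. ] w -0.0003 q [ 0.31  0.32 -0.21  2.21  0.18  0.18 -0.09]
tcp [ 0.5605 -0.126   0.114 ] row [-0.109  0.003  0.136] [ 0.003  -0.0022  0.0001] |d|mm 4.4 deg 0.2
lid [0.0259 0.0012] 470
```

{"api": "carry_out", "payload": {"steps": [[[0, 0, -1.5, 0, 0, 0, 1], [0, 0, -3, 0, 0, 0, 1], [0, 0, -5, 0, 0, 0, 0.15], [0, 0, -5, 0, 0, 0, 0.15], [0, 0, -5, 0, 0, 0, 0.15]]]}}

```text
t: 17.32
eef_pos: [0.5087, -0.1235, 0.2316]
ee_rot: [0.976, -0.022, 0.218, 0.007]
force: [0.5, -0.7, -0.3]
grip_width: 0.0367
```

Run:
```python
from h import *
where(0)
S0=cloud(cap('side','s4'));T0=cloud(cap('top','t4'))
a=cv2.imread('pics/s4.png')[150:330,220:400];b=cv2.imread('pics/t4.png')[90:250,205:365]
cv2.imwrite('pics/v4.png',np.hstack([cv2.resize(x,(400,400),interpolation=2) for x in(a,b)]))
al=np.radians(25)
for n,S in(('s',w2c(S0)),('t',w2c(T0))):
    d=S-H; r=d[...,0]*-np.cos(al)+d[...,2]*-np.sin(al); h=d[...,0]*-np.sin(al)+d[...,2]*np.cos(al)
    m=(r>.02)&(r<.15)&(abs(S[...,1])<.1)&(abs(S[...,1])>.07)&(abs(h)<.03); print(n,'lid',np.polyfit(r[m],h[m],1).round(4),m.sum())
    m=(r>.06)&(r<.15)&(abs(S[...,1])<.05)&(h>.035)&(h<.052); print('bar',m.sum(),r[m].mean().round(4) if m.any() else'',S[m][:,1].min() if m.any() else '',S[m][:,1].max() if m.any() else'',np.percentile(h[m],90) if m.any() else'')
sp=np.pi/2
for h in(.08,.03,.014): plan(onlid(.05,.115,h,0),Rt(np.radians(22.5),spin=sp),back=0)
```

```text
t 17.325 pt case [-0.0952 -0.0648  0.2316] eul z [ 0.426 -0.004 -0.905] F [ 0.5 -0.7 -0.3] w 0.0367 q [ 0.54  0.06 -0.4   2.21 -0.03  0.45  0.12]
s lid [0.0491 0.0021] 993
bar 154 0.114 -0.03273282553889469 0.026624949596008786 0.04753673540986632
t lid [0.0619 0.0011] 1410
bar 191 0.1122 -0.02700161164061655 0.03007704426993792 0.04914575511898546
tcp [ 0.555  -0.0607  0.1958] row [ 1.004 -2.583  1.99 ] [ 0.0024 -0.0447  0.    ] |d|mm 85.3 deg 2.6
tcp [ 0.5738 -0.0615  0.1495] row [ 0.902 -2.587  3.987] [ 0.0024 -0.0447  0.    ] |d|mm 120.9 deg 2.6
tcp [ 0.5798 -0.0618  0.1346] row [ 0.869 -2.589  4.626] [ 0.0024 -0.0447  0.    ] |d|mm 134.3 deg 2.6
```

View pics/v4.png

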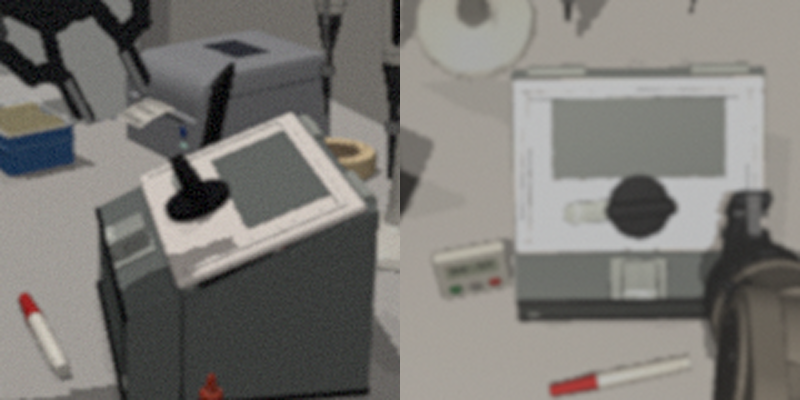

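The lid rests on its pins at about 0.05 rad. The bar lies along y, centred within 2 mm of where I expected, with the nose pointing left at (585,212) and the keeper at (638,275). Next I'll straddle the bar.

{"api": "carry_out", "payload": {"steps": [[[0.5, -1.3, 1, 0, -0.02, 0, 0.15], [1.0, -2.58, 1.6, 0, -0.045, 0, 0.15], [1.0, -2.58, 2.0, 0, -0.045, 0, 0.15], [1.0, -2.58, 2.0, 0, -0.045, 0, 0.15], [0.95, -2.58, 3, 0, -0.045, 0, 0.15], [0.9, -2.59, 4.0, 0, -0.045, 0, 0.15], [0.89, -2.59, 4.4, 0, -0.045, 0, 0.15], [0.89, -2.59, 4.4, 0, -0.045, 0, 0.15], [0.89, -2.59, 4.4, 0, -0.045, 0, 0.15]]]}}

```text
t: 18.55
eef_pos: [0.5785, -0.0622, 0.1419]
ee_rot: [0.98, -0.022, 0.196, 0.006]
force: [-1.4, 0.3, -0.1]
grip_width: 0.0365
```

Run:
```python
from h import *
where(0)
plan(onlid(.05,.115,.014,0),Rt(np.radians(22.5),spin=np.pi/2),back=0)
plan(onlid(.05,.115,.014,0),Rt(np.radians(22.2),spin=np.pi/2),back=0)
```

```text
t 18.55 pt case [-0.0282 -0.0005  0.1419] eul z [ 0.385 -0.003 -0.923] F [-1.4  0.3 -0.1] w 0.0365 q [ 0.27  0.3  -0.32  2.15  0.39  0.33 -0.42]
tcp [ 0.5798 -0.0618  0.1346] row [-0.062 -0.02   0.289] [ 0.0033 -0.0023 -0.0004] |d|mm 7.4 deg 0.2
tcp [ 0.5798 -0.0618  0.1346] row [-0.062 -0.02   0.289] [ 0.0033 -0.0075 -0.0004] |d|mm 7.4 deg 0.5
```

{"api": "carry_out", "payload": {"steps": [[[-0.04, -0.02, 0.15, 0, 0, 0, 0.15], [-0.06, -0.02, 0.29, 0, 0, 0, 0.15], [-0.06, -0.02, 0.29, 0, 0, 0, 0.4], [-0.06, -0.02, 0.29, 0, 0, 0, 0.7], [-0.06, -0.02, 0.29, 0, 0, 0, 1], [-0.06, -0.02, 0.29, 0, 0, 0, 1], [-0.06, -0.02, 0.29, 0, 0, 0, 1], [-0.06, -0.02, 0.29, 0, 0, 0, 1]]], "squeeze": 40}}

```text
t: 19.55
eef_pos: [0.5799, -0.0615, 0.1338]
ee_rot: [0.98, -0.022, 0.196, 0.006]
force: [3.6, -0.5, -4.0]
grip_width: 0.0134
```

Run:
```python
from h import *
where(0)
for L in(22.5,24.5): plan(onlid(.0,.115,.010,0),Rt(np.radians(L),spin=np.pi/2),back=0)
```

```text
t 19.55 pt case [-0.0267  0.0003  0.1338] eul z [ 0.384 -0.003 -0.923] F [ 3.6 -0.5 -4. ] w 0.0134 q [ 0.25  0.31 -0.31  2.15  0.41  0.32 -0.43]
tcp [ 0.5832 -0.0619  0.1255] row [-0.007  0.009  0.36 ] [ 0.003  -0.0015 -0.0001] |d|mm 9.0 deg 0.2
tcp [ 0.5832 -0.0619  0.1255] row [-0.007  0.009  0.36 ] [ 0.003   0.0334 -0.0001] |d|mm 9.0 deg 1.9
```

{"api": "carry_out", "payload": {"steps": [[[0, 0, 0.1, 0, 0.01, 0, 1], [0, 0, 0.2, 0, 0.02, 0, 1], [0, 0, 0.3, 0, 0.03, 0, 1], [0, 0, 0.4, 0, 0.034, 0, 1], [0, 0, 0.4, 0, 0.034, 0, 1], [0, 0, 0.4, 0, 0.034, 0, 1]]], "squeeze": 60}}

```text
t: 20.3
eef_pos: [0.5823, -0.0615, 0.1264]
ee_rot: [0.977, -0.022, 0.213, 0.007]
force: [-24.1, 2.3, 31.6]
grip_width: 0.0126
```

```bash
cat >> h.py <<'E'
def lidfit(n='side'):
    S=w2c(cloud(cap(n))); al=np.radians(25)
    d=S-H; r=d[...,0]*-np.cos(al)+d[...,2]*-np.sin(al); h=d[...,0]*-np.sin(al)+d[...,2]*np.cos(al)
    m=(r>.02)&(r<.15)&(abs(S[...,1])<.1)&(S[...,1]<-.04)&(abs(h)<.015)
    print(n,'lid',np.polyfit(r[m],h[m],1).round(4),'mean ang',np.median(h[m&(r>.12)]/r[m&(r>.12)]).round(4),m.sum())
    s=robot.state(); d=w2c(s['eef_pos'])-H; print('tcp r,h',(d[0]*-np.cos(al)-d[2]*np.sin(al)).round(4),(-d[0]*np.sin(al)+d[2]*np.cos(al)).round(4))
E
python3 - <<'E'
from h import *
where(0); lidfit()
E
```

```text
t 20.3 pt case [-0.0243  0.0003  0.1264] eul z [ 0.416 -0.004 -0.909] F [-24.1   2.3  31.6] w 0.0126 q [ 0.2   0.32 -0.25  2.18  0.47  0.25 -0.5 ]
side lid [-0.0056  0.0016] mean ang 0.0054 1190
tcp r,h 0.1154 0.0113
```

{"api": "carry_out", "payload": {"steps": [[[0, 0, 0, 0, 0, -0.1, 1], [0, 0, 0, 0, 0, -0.2, 1], [0, 0, 0, 0, 0, -0.3, 1], [0, 0, 0, 0, 0, -0.4, 1], [0, 0, 0, 0, 0, -0.5, 1], [0, 0, 0, 0, 0, -0.6, 1], [0, 0, 0, 0, 0, -0.7, 1], [0, 0, 0, 0, 0, -0.7, 1], [0, 0, 0, 0, 0, -0.7, 1]]], "squeeze": 80}}

```text
t: 21.48
eef_pos: [0.5823, -0.0615, 0.1264]
ee_rot: [0.925, 0.315, 0.197, 0.08]
force: [-25.0, 2.0, 33.6]
grip_width: 0.0125
```

Run:
```python
from h import *
where(0); lidfit()
s=robot.state();print('moment',s['moment'].round(2), 'turn deg',np.degrees((Rt(np.radians(24.5),spin=np.pi/2).inv()*R.from_quat(s['ee_rot'])).as_rotvec()).round(1))
```

```text
t 21.475 pt case [-0.0244  0.0003  0.1264] eul z [ 0.416 -0.005 -0.909] F [-25.    2.   33.6] w 0.0125 q [ 0.35  0.34 -0.42  2.17  0.66  0.28  0.03]
side lid [-0.0051  0.0015] mean ang 0.0068 1188
tcp r,h 0.1155 0.0113
moment [0.27 2.02 0.09] turn deg [ -0.3  -0.  -40.2]
```

{"api": "carry_out", "payload": {"steps": [[[0, 0, 0.02, 0, 0, -0.1, 1], [0, 0, 0.04, 0, 0, -0.2, 1], [0, 0, 0.04, 0, 0, -0.3, 1], [0, 0, 0.04, 0, 0, -0.4, 1], [0, 0, 0.04, 0, 0, -0.5, 1], [0, 0, 0.04, 0, 0, -0.6, 1], [0, 0, 0.04, 0, 0, -0.7, 1], [0, 0, 0.04, 0, 0, -0.8, 1], [0, 0, 0.04, 0, 0, -0.88, 1], [0, 0, 0.04, 0, 0, -0.88, 1], [0, 0, 0.04, 0, 0, -0.88, 1]]]}}

```text
t: 22.9
eef_pos: [0.5823, -0.0616, 0.1262]
ee_rot: [0.703, 0.678, 0.144, 0.157]
force: [-36.5, 0.3, 50.7]
grip_width: 0.0126
```

Run:
```python
from h import *
where(0); lidfit()
s=robot.state();print('moment',s['moment'].round(2), 'turn deg',np.degrees((Rt(np.radians(24.5),spin=np.pi/2).inv()*R.from_quat(s['ee_rot'])).as_rotvec()).round(1))
```

```text
t 22.9 pt case [-0.0243  0.0003  0.1262] eul z [ 0.416 -0.007 -0.909] F [-36.5   0.3  50.7] w 0.0126 q [ 0.52  0.37 -0.63  2.16  0.85  0.34  0.74]
side lid [-0.0057  0.0016] mean ang 0.0054 1192
tcp r,h 0.1155 0.011
moment [ 0.34  2.85 -0.32] turn deg [ -0.4  -0.2 -90.6]
```

{"api": "carry_out", "payload": {"steps": [[[0, 0, -0.2, 0, 0, 0, 1], [0, 0, -0.36, 0, 0, 0, 1], [0, 0, -0.36, 0, 0, 0, 0.6], [0, 0, -0.36, 0, 0, 0, 0.2], [0, 0, -0.36, 0, 0, 0, 0], [0, 0, -0.36, 0, 0, 0, 0], [0, 0, -1.5, 0, 0, 0, 0], [0, 0, -3.5, 0, 0, 0, 0], [0, 0, -6, 0, 0, 0, 0], [0, 0, -7, 0, 0, 0, 0], [0, 0, -7, 0, 0, 0, 0]]]}}

```text
t: 24.32
eef_pos: [0.5121, -0.0589, 0.2851]
ee_rot: [0.703, 0.678, 0.145, 0.158]
force: [0.8, -0.5, -0.9]
grip_width: 0.0425
```

Run:
```python
from h import *
where(0); lidfit()
S0=cloud(cap('side','s5'));T0=cloud(cap('top','t5'))
a=cv2.imread('pics/s5.png')[150:350,220:420];b=cv2.imread('pics/t5.png')[90:260,200:370]
cv2.imwrite('pics/v5.png',np.hstack([cv2.resize(x,(400,400),interpolation=2) for x in(a,b)]))
al=np.radians(25)
for n,S in(('s',w2c(S0)),('t',w2c(T0))):
    d=S-H; r=d[...,0]*-np.cos(al)+d[...,2]*-np.sin(al); h=d[...,0]*-np.sin(al)+d[...,2]*np.cos(al)
    m=(r>.07)&(r<.15)&(abs(S[...,1])<.04)&(h>.03)&(h<.046)
    if m.sum()>20: q=np.c_[r[m],S[m][:,1]]; print(n,'bar',len(q),q.min(0).round(3),q.max(0).round(3),'ang',np.degrees(np.arctan2(*np.linalg.svd(q-q.mean(0))[2][0])).round(1))
```

```text
t 24.325 pt case [-9.460e-02 -1.000e-04  2.851e-01] eul z [ 0.419 -0.008 -0.908] F [ 0.8 -0.5 -0.9] w 0.0425 q [ 1.11  0.   -1.1   2.12  0.04  0.59  1.52]
side lid [0.0149 0.0015] mean ang 0.0259 1191
tcp r,h 0.1131 0.1836
s bar 273 [ 0.086 -0.011] [0.146 0.004] ang 90.5
t bar 132 [ 0.085 -0.004] [0.129 0.008] ang 87.6
```

View pics/v5.png

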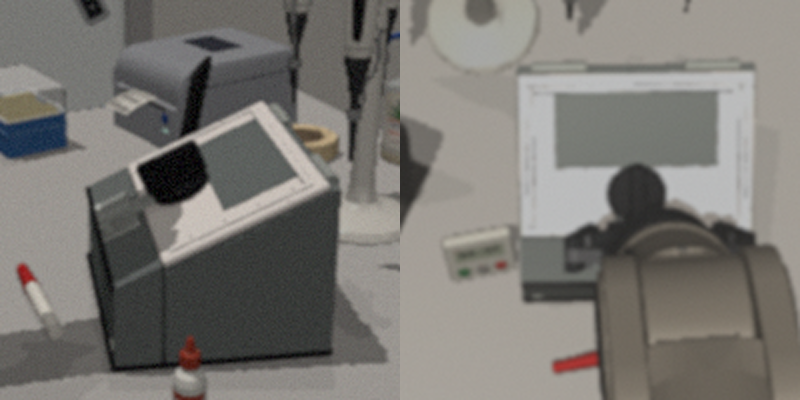

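The lid stays down at about 0.015–0.02 rad with nothing touching it. The bar points down the slope at about 90°, and the dropper is upright at (190,370). The marker and timer are where they were, so I'll hand in.

Run:
```python
from h import *
S=w2c(cloud(cap('side')))
P=S[(abs(S[...,0]+.05)<.04)&(abs(S[...,1]+.19)<.04)&(S[...,2]>.006)&(S[...,2]<.1)]
print('dropper top',P[:,2].max().round(3),P.mean(0).round(3)); print(robot.job_done())
```

```text
dropper top 0.081 [-0.051 -0.2    0.039]
the job is handed in; nothing more can be done
None
```

The job is done and handed in at about 24 s of the 72 s allowed; no verdict is reported at hand-in.

**What I did:**
- I lifted the dropper out with the tool leaned back and stood it on the table to the right of the case, about 80 mm clear of the side wall.
- I swung the lid down with the closed fingers, then gripped the latch bar and pressed it down with about 40–60 N. I turned it 90.6° under the keeper, released it and backed off.

**What my last checks showed:**
- **Lid:** it stays shut by itself. The slope fit gave about 0.015 rad and the front-edge reading 0.026 rad; the two differ within camera error, and both are under the 0.032 limit.
- **Latch:** the bar measured 87.6° in the top camera and 90.5° in the side camera. I did not see the nose itself under the keeper; I infer it from the angle and the lid staying down.
- **Dropper:** upright and released, with its top at 81 mm against the 80 mm expected.
- **Timer and marker:** both look unmoved in the pictures, but I did not measure them, and the arm partly hid the marker in the last top view.
- **Tube:** never touched; the shut lid hides it, so I could not check it at the end.
- **Robot:** clear of everything, with a force reading of about zero.

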